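Pass a reagent carton through the swing gate of the quarantine box

TASK

Put the smaller of the two flat reagent cartons lying on the bench top into quarantine: lay it flat and lengthwise on the open loading tray of the low pass box, then push it in through the two-leaf swing gate until it is wholly inside the covered bay and both leaves have swung shut behind it. Leave everything else on the bench where it stands.

Things in the scene. Friction and masses are not known exactly. Their poses are not given: they have to be found in the camera images.
- small_carton: the SMALLER flat folding carton of reagent, 66 (x) x 190 (y) x 26 (z) mm, about 0.09 kg (0.06 to 0.12), closed and stiff. Origin: centre of its underside; y along its length, z up. It starts flat on the open bench at the robot's right. Graspable across the 66 mm width
- pass_box: low pass box fixed to the bench, 470 long x 116 wide, 52 mm high at the gate posts. Its x is the way in (from loading tray to bay), y left of that, z up; origin on the bench under the middle of the gate line. From x=-215 to 0 mm the open loading tray, gate at x=0, bay from 0 to 250. Tray and bay floor are at z=5 mm
- tray_mid (a point): point on the tray's top, at (-105, 0, 5) mm of the pass box: with the carton's centre here, its length along the box's x, its nose is 10 mm short of the gate. The tray is 110 wide and open all round but for two guide rails (top z=32) that narrow as a funnel from 112 mm clear at x=-66 to 76 mm clear at x=-6
- gate_mid (a point): point on the tray's top in the middle of the gate line, at (0, 0, 5) mm of the pass box. Two leaves hang between posts (84 mm clear apart, top z=52). The carton's tail must be about 40 mm past this line before the leaves can swing shut behind it
- bay_mid (a point): point on the bay floor at (150, 0, 5) mm of the pass box; the carton's centre near here: wholly in, tail 55 mm past the gate, nose 5 mm short of the end wall (x=250). Bay 106 clear inside, walls to z=41. Open on top from x=0 to 57, beyond that a clear cover (underside z=40, top 46), so the carton enters only through the gate
- gate_left (a joint): angle (rad) of the left gate leaf: steel plate 40 mm long from its upright pin at (0, 42) mm of the pass box, z=8 to 38 mm. 0 = shut across the opening, 1.5 = swung fully into the bay. Opens only inwards (to +x) when pushed; a light spring (about 0.3 N at its free edge) swings it shut when nothing is in its way
- gate_right (a joint): the same for the right leaf, pin at (0, -42) mm of the pass box
- big_carton: bystander: the LARGER flat folding carton (226x72x36), not to be used; lies behind the pass box. Origin: centre of underside, z up, long side along its y (mm)
- brown_bottle: bystander: brown reagent bottle with black cap, 58 dia x 106 tall, standing. Origin: centre of underside (mm)
- white_bottle: bystander: small white reagent bottle with red cap, 42 dia x 77 tall, standing. Origin: centre of underside (mm)
- marker: bystander: marker pen lying, 17x135x16. Origin: centre of underside (mm)
- pipette: bystander: micropipette lying, 34x248x28. Origin: centre of underside (mm)
- cuvette_block: bystander: grey cuvette block 46x47, 62 tall, thin sticks standing in it to 128. Origin: centre of underside (mm)

How it is judged:
On the way, in this order (a step that is already met when the one before it is completed fails the run):
1. the small carton lies flat and lengthwise on the loading tray, in line with the gate, not yet more than 25 mm into it (angle between the y axis of small_carton and the x axis of pass_box, either way round below 0.25 rad and angle between the z axis of small_carton and the z axis of pass_box, either way round below 0.08 rad and z of small_carton in the frame of pass_box below 0.01 m and y of small_carton in the frame of pass_box between -0.03 and 0.03 m and x of small_carton in the frame of pass_box between -0.18 and -0.07 m), for 0.2 s.
2. the carton, flat on the tray, is pushing through the gate with both leaves swung open by it (angle between the y axis of small_carton and the x axis of pass_box, either way round below 0.25 rad and angle between the z axis of small_carton and the z axis of pass_box, either way round below 0.08 rad and z of small_carton in the frame of pass_box below 0.01 m and y of small_carton in the frame of pass_box between -0.03 and 0.03 m and value of joint each of gate_left, gate_right above 0.6 rad and x of small_carton in the frame of pass_box between -0.06 and 0.1 m), for 0.05 s.
At the end, for the whole second after the job is handed in: The small carton lies flat (within 0.08 rad) on the bay floor, lengthwise (within 0.25 rad), its centre 125 to 160 mm past the gate line and within 30 mm of the box's middle line, at rest, and both gate leaves are shut (within 0.12 rad) (angle between the y axis of small_carton and the x axis of pass_box, either way round below 0.25 rad and angle between the z axis of small_carton and the z axis of pass_box, either way round below 0.08 rad and z of small_carton in the frame of pass_box below 0.01 m and y of small_carton in the frame of pass_box between -0.03 and 0.03 m and x of small_carton in the frame of pass_box between 0.125 and 0.16 m and value of joint each of gate_left, gate_right below 0.12 rad and linear speed of small_carton below 0.01 m/s); the robot touches nothing.
It fails at once if a bystander is shoved more than 30 mm (distance of any of big_carton, brown_bottle, white_bottle, marker, pipette, cuvette_block from where it was at the start of the episode above 0.03 m).
It fails at once if a bystander is knocked over (angle between any of big_carton, brown_bottle, white_bottle, cuvette_block's own z axis and vertical above 0.5 rad).
It also fails if it takes over 53 s, if anything falls off the work surface, if the arm or the gripper's body presses on something with over 40 N, if the wrist force passes 120 N, or if a joint passes its speed limit or range.

ROBOT

A 6-joint arm with a two-finger parallel gripper is mounted at the origin on a cart in front of the work surface, level with it; the furniture and walls round the work are solid. World frame = base frame: x ahead of the robot, y to its left, z up, the work surface at z = 0. Lengths are in m, angles in rad, forces in N, time in s.
With the tool pointing down it reaches from about 0.4 to 0.825 m from the base axis. Payload 7 kg.
Tool frame: the origin (TCP) lies at the very end of the fingers, on their centre line; the grasp point (between the pads) lies 19 mm behind it; z points along the fingers, x is the direction in which the jaws open and shut, and the axes are right-handed (so a half turn about z gives the same grasp; the last joint's range is limited). The gripper opens to 88 mm and grips with 3 to 60 N. Pads are 19 mm wide; open, the fingers measure 130 mm over their backs; the gripper's body (78 mm by 193 mm) begins 47 mm behind the grasp point.
Start: joints at [-0.819, 0.359, 0.012, 0, -1.224, -0.288], TCP at [0.302, -0.604, 0.227] pointing down, gripper open.
Joint ranges: [-3.07, 3.07], [-1.43, 2.12], [-1.02, 1.25], [-3.03, 1.67], [-3.05, -0], [-3.03, 3.03]. Speed limits (rad/s): [2.39, 2.39, 3.01, 3.14, 3.14, 3.14].

INTERFACE

Orientations are given as [roll, pitch, yaw] about the fixed x, y, z axes, in that order (R = Rz(yaw) Ry(pitch) Rx(roll)).
In Python, from cell import read_state, read_camera, calibration, hand_in, recognise, mark_of gives the robot as it stands.
- The arm moves only by the tool play_rows, never from a script. Its argument "steps" is a list of rows, each an object of numbers: "dx", "dy", "dz": the shift along the tool's x, y, z in cm; "wx", "wy", "wz": the turn, a rotation vector about the tool's x, y, z in rad; "hand": the opening, from 0 (shut) to 1 (fully open). A call has 1 to 20 rows; each row is the pose to reach, as a shift and turn from the pose measured when the call began, along the tool's axes at that moment; what a row does not reach only later rows make up. A row lasts 1/12 s, in which the tool goes at most 41.7 mm and 7.16 degrees, less where a joint would pass 70% of its speed; a pose out of reach is approached as far as the arm can. A call with a gripper value outside its range is refused whole. The fingers move at their own pace and stop on an object; the grip force is fixed at half the most. Time passes only in rows, so rows that repeat a pose let the fingers close. It gives the time, the measured TCP pose, the force and the opening at its end, in the units of the state.
- read_state(): the state, without advancing time (a new reading comes with each control period).
- read_camera(name): name is "scene" or "top"; returns the picture (400x640x3 uint8, red, green, blue); there is no depth.
- calibration(name): a dict with "camera_matrix" (3x3 intrinsics, pixels), "origin" and "attitude" of the camera in the world. Camera axes: x right, y up, looking along -z (the intrinsics and any distortion apply to the point x, -y, -z); pixel columns grow to the right and rows downward; lengths in m; the calibration is good to about 2 mm. A picture is of the moment at which its call begins. calibration takes no time and is no camera call.
- hand_in(): hands the job in, once; it reports no verdict.
Trained networks look in the newest picture that a camera, given by its name, has taken for a name from the list of things; names that differ only in an ending like _2 or _b are one class to them, and where a whole thing is asked for, a point or a joint stands for the part that bears it (a point fixed in the world has none). Each returns a list of dicts, best first, with "p" (0 to 1); they miss things now and then, are a little off and sometimes report something else, mostly with a low value. They report only what shows in the picture. A call takes as long as a camera call.
- recognise(target, camera): "xyz" ([x, y, z] in m, in world coordinates, good to about 4 mm: the middle of the surface that is visible of it).
- mark_of(target, camera): "xyz" ([x, y, z] in m, in world coordinates, good to about 4 mm: a listed point, or the origin of a listed thing).
The state is a dict: "time": time; "q": joint angles; "dq": joint speeds; "joint_torque": joint torques, N m; "tcp_pos": TCP position; "tcp_rot": TCP orientation; "ft_force": force on the tool from outside, world axes, zero at the start; "wrist_torque": the same for the moment, N m; "finger_gap": finger opening in m.
Only numpy, scipy, OpenCV 4.12 (cv2) and the standard library are available. Lean on these libraries where they do the work, as an engineer would, in place of code of your own. Each camera call takes 0.05 s, during which the arm holds its last target. There are 200 camera calls.

## Working session

There is one attempt and no reset: what is moved stays moved. The work goes in short steps, Python scripts to look and compute and a tool call to move; the robot and the scene stay as the last step left them, time stands still between calls to the robot, and variables do not carry over. Pictures are saved under pics/ and viewed, about 8 in all and at most 12, crops included, and the job is handed in when it is done.

Besides the shell and the picture viewer there is one more tool, called after "Call:" as name(argument=value, ...) on one line, values as JSON. play_rows: Moves the arm, as the interface text tells. Its arguments: {"type":"object","properties":{"steps":{"type":"array"}},"required":["steps"]}

```bash
mkdir -p pics
python3 - <<'E'
from cell import *
import cv2
for c in("scene","top"):
    cv2.imwrite(f"pics/{c}0.png",read_camera(c)[:,:,::-1])
    for t in("small_carton","tray_mid","gate_mid","bay_mid","big_carton"):
        print(c,t,[(round(d["p"],2),[round(float(v),3) for v in d["xyz"]]) for d in mark_of(t,c)[:2]])
s=read_state();print(s)
print(calibration("top"))
E
```

```text
scene small_carton [(0.6, [0.494, -0.422, 0.004])]
scene tray_mid [(0.68, [0.503, -0.184, 0.008])]
scene gate_mid [(0.77, [0.498, -0.074, 0.006])]
scene bay_mid [(0.78, [0.489, 0.072, 0.001])]
scene big_carton [(0.61, [0.704, 0.043, -0.005])]
top small_carton [(0.97, [0.493, -0.418, 0.001])]
top tray_mid [(0.94, [0.504, -0.182, 0.003])]
top gate_mid [(0.66, [0.496, -0.071, -0.0])]
top bay_mid [(0.8, [0.49, 0.072, 0.007])]
top big_carton [(0.71, [0.704, 0.044, 0.001])]
{'time': 0.6, 'q': array([-8.18908073e-01,  3.58595429e-01,  1.18737932e-02, -3.67650366e-05,
       -1.22411767e+00, -2.88100793e-01]), 'dq': array([ 4.84339983e-04,  4.15932393e-05,  8.96813600e-04,  8.54876539e-04,
        5.54197323e-04, -4.75510181e-04]), 'joint_torque': array([ 1.21697234e-03, -5.81994402e+01,  2.93180752e+01,  6.99959859e+00,
        1.24210768e-02, -2.31589775e-05]), 'tcp_pos': array([ 0.30192127, -0.60365856,  0.22654614]), 'tcp_rot': array([ 3.14157171e+00, -5.10338044e-05,  2.03457130e+00]), 'ft_force': array([0.69462499, 0.91284496, 0.16567512]), 'wrist_torque': array([-0.01928274, -0.01357783,  0.00441044]), 'finger_gap': 0.0880052702752739}
{'camera_matrix': array([[439.21220041,   0.        , 326.45055106],
       [  0.        , 439.21220041, 199.75686903],
       [  0.        ,   0.        ,   1.        ]]), 'origin': array([0.20852969, 0.09226228, 1.7226314 ]), 'attitude': array([ 0.20457508,  0.00514507, -1.53746422])}
```

View pics/top0.png

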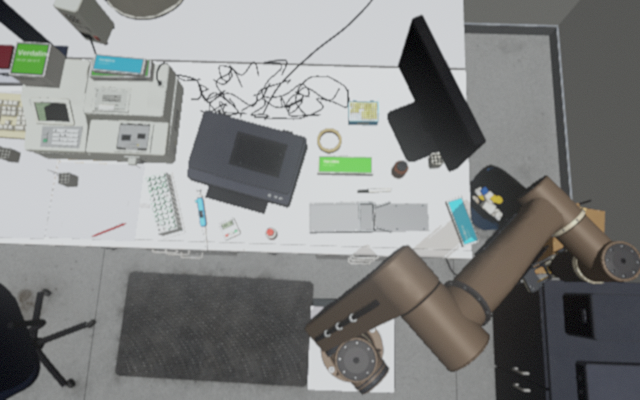

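View pics/scene0.png

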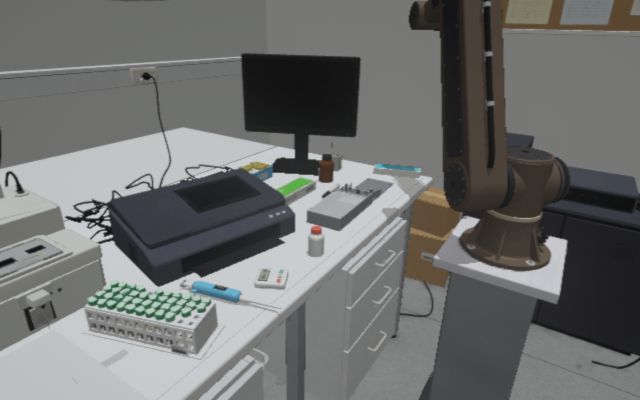

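```bash
cat > h.py <<'E'
from cell import *
import cv2, numpy as np
from scipy.spatial.transform import Rotation as R
def ray(c,uv,z):
    k=calibration(c);K=k["camera_matrix"];M=R.from_euler("xyz",k["attitude"]).as_matrix()
    uv=np.atleast_2d(uv);d=np.c_[(uv[:,0]-K[0,2])/K[0,0],-(uv[:,1]-K[1,2])/K[1,1],-np.ones(len(uv))]@M.T
    o=np.array(k["origin"]);return o+d*((z-o[2])/d[:,2])[:,None]
def proj(c,P):
    k=calibration(c);K=k["camera_matrix"];M=R.from_euler("xyz",k["attitude"]).as_matrix()
    q=(np.atleast_2d(P)-k["origin"])@M
    return np.c_[K[0,0]*q[:,0]/-q[:,2]+K[0,2],K[1,1]*-q[:,1]/-q[:,2]+K[1,2]]
def carton(c="top",roi=None,z=.026,show=True):
    im=read_camera(c);h=cv2.cvtColor(im,cv2.COLOR_RGB2HSV)
    m=cv2.inRange(h,(80,70,60),(105,255,255))
    if roi:
        n=np.zeros_like(m);x0,x1,y0,y1=roi;n[y0:y1,x0:x1]=m[y0:y1,x0:x1];m=n
    m=cv2.morphologyEx(m,cv2.MORPH_CLOSE,np.ones((7,7)))
    cs,_=cv2.findContours(m,0,1);cc=max(cs,key=cv2.contourArea)
    P=ray(c,cc[:,0,:].astype(float),z)[:,:2]
    r=cv2.minAreaRect((P*1000).astype(np.float32))
    return im,cc,r
E
python3 - <<'E'
from h import *
im,cc,r=carton("top",(430,490,180,260));print(r,cv2.boundingRect(cc),cv2.boxPoints(r))
cr=im[185:265,290:490][:,:,::-1]
cv2.imwrite("pics/c1.png",cv2.resize(cr,None,fx=4,fy=4,interpolation=cv2.INTER_CUBIC))
for t in("brown_bottle","white_bottle","marker","cuvette_block","pipette"):
  print(t,[(round(d["p"],2),np.round(d["xyz"],3)) for d in mark_of(t,"top")[:1]])
E
```

```text
((505.87469482421875, -451.51910400390625), (172.513916015625, 121.45108795166016), 19.666994094848633) (449, 199, 41, 45) [[ 404.21222 -423.36603]
 [ 445.08694 -537.73224]
 [ 607.5372  -479.67218]
 [ 566.6625  -365.30597]]
brown_bottle [(0.71, array([ 0.693, -0.174,  0.002]))]
white_bottle [(0.59, array([ 0.419,  0.322, -0.002]))]
marker [(0.61, array([ 0.608, -0.074, -0.001]))]
cuvette_block [(0.7, array([ 0.73 , -0.32 ,  0.001]))]
pipette [(0.79, array([ 0.464,  0.601, -0.002]))]
```

View pics/c1.png

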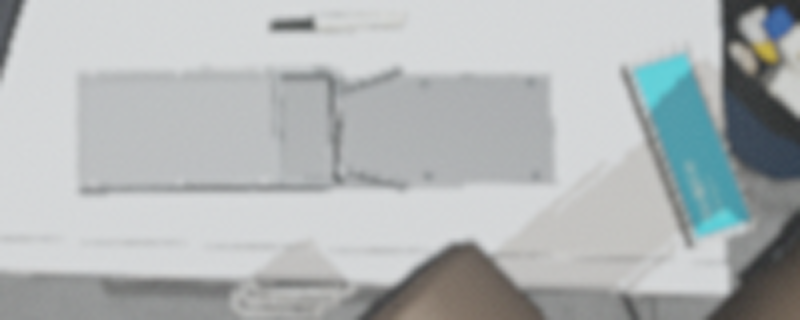

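Run:
```python
from h import *
f=lambda L:np.array(L,float)/4+[290,185]-0.4
A=ray("top",f([(634,68),(688,53),(749,220),(696,237)]),.026);print(A.round(3),A.mean(0))
d=(A[2]+A[3]-A[0]-A[1])/2;print("carton yaw",np.arctan2(d[1],d[0]),np.linalg.norm(d),np.linalg.norm(A[1]-A[0]))
T=ray("top",f([(551,73),(551,183)]),.005);B=ray("top",f([(79,72),(79,188)]),.046);print(T,B)
v=B.mean(0)-T.mean(0);print("box yaw",np.arctan2(v[1],v[0]),np.linalg.norm(v[:2]),(B[0]-B[1]),(T[0]-T[1]))
u=v/np.linalg.norm(v[:2]);print("gate",T.mean(0)+u*.215,"traymid",T.mean(0)+u*.11)
print(read_state()['tcp_rot'])
```

```text
[[ 0.568 -0.366  0.026]
 [ 0.585 -0.42   0.026]
 [ 0.422 -0.474  0.026]
 [ 0.403 -0.422  0.026]] [ 0.49452635 -0.42031777  0.026     ]
carton yaw -2.8181737099438973 0.17293820769802923 0.056046040553380305
[[ 0.56480115 -0.28916917  0.005     ]
 [ 0.45441152 -0.28770638  0.005     ]] [[0.54246723 0.17866066 0.046     ]
 [0.42892982 0.17397536 0.046     ]]
box yaw 1.6221926868401426 0.46537031257635636 [0.11353742 0.0046853  0.        ] [ 0.11038963 -0.00146279  0.        ]
gate [ 0.49856098 -0.07372169  0.0239419 ] traymid [ 0.50395523 -0.17858303  0.01469121]
[3.14157821e+00 8.97672816e-05 2.03461884e+00]
```

```bash
cat >> h.py <<'E'
def go(p,yaw):
    s=read_state();M=R.from_euler("xyz",s["tcp_rot"])
    d=M.inv().apply(np.array(p)-s["tcp_pos"])*100
    w=(M.inv()*R.from_euler("xyz",[np.pi,0,yaw])).as_rotvec()
    print("d cm",d.round(2),"w",w.round(3))
E
python3 -c "
from h import *
go([.494,-.420,.10],1.894)"
```

```text
d cm [ 7.84 25.39 12.66] w [0.    0.    0.141]
```

Call:
play_rows(steps=[{"dx": 7.84,"dy": 25.39,"dz": 12.66,"wz": 0.141,"hand": 1},{"dx": 7.84,"dy": 25.39,"dz": 12.66,"wz": 0.141,"hand": 1},{"dx": 7.84,"dy": 25.39,"dz": 12.66,"wz": 0.141,"hand": 1},{"dx": 7.84,"dy": 25.39,"dz": 12.66,"wz": 0.141,"hand": 1},{"dx": 7.84,"dy": 25.39,"dz": 12.66,"wz": 0.141,"hand": 1},{"dx": 7.84,"dy": 25.39,"dz": 12.66,"wz": 0.141,"hand": 1},{"dx": 7.84,"dy": 25.39,"dz": 12.66,"wz": 0.141,"hand": 1},{"dx": 7.84,"dy": 25.39,"dz": 12.66,"wz": 0.141,"hand": 1},{"dx": 7.84,"dy": 25.39,"dz": 12.66,"wz": 0.141,"hand": 1},{"dx": 7.84,"dy": 25.39,"dz": 12.66,"wz": 0.141,"hand": 1},{"dx": 7.84,"dy": 25.39,"dz": 12.66,"wz": 0.141,"hand": 1},{"dx": 7.84,"dy": 25.39,"dz": 12.66,"wz": 0.141,"hand": 1}])

```text
$.steps[0]: bad value
```

Call:
play_rows(steps=[{"dx": 7.84,"dy": 25.39,"dz": 12.66,"wx": 0,"wy": 0,"wz": 0.141,"hand": 1},{"dx": 7.84,"dy": 25.39,"dz": 12.66,"wx": 0,"wy": 0,"wz": 0.141,"hand": 1},{"dx": 7.84,"dy": 25.39,"dz": 12.66,"wx": 0,"wy": 0,"wz": 0.141,"hand": 1},{"dx": 7.84,"dy": 25.39,"dz": 12.66,"wx": 0,"wy": 0,"wz": 0.141,"hand": 1},{"dx": 7.84,"dy": 25.39,"dz": 12.66,"wx": 0,"wy": 0,"wz": 0.141,"hand": 1},{"dx": 7.84,"dy": 25.39,"dz": 12.66,"wx": 0,"wy": 0,"wz": 0.141,"hand": 1},{"dx": 7.84,"dy": 25.39,"dz": 12.66,"wx": 0,"wy": 0,"wz": 0.141,"hand": 1},{"dx": 7.84,"dy": 25.39,"dz": 12.66,"wx": 0,"wy": 0,"wz": 0.141,"hand": 1},{"dx": 7.84,"dy": 25.39,"dz": 12.66,"wx": 0,"wy": 0,"wz": 0.141,"hand": 1},{"dx": 7.84,"dy": 25.39,"dz": 12.66,"wx": 0,"wy": 0,"wz": 0.141,"hand": 1},{"dx": 7.84,"dy": 25.39,"dz": 12.66,"wx": 0,"wy": 0,"wz": 0.141,"hand": 1},{"dx": 7.84,"dy": 25.39,"dz": 12.66,"wx": 0,"wy": 0,"wz": 0.141,"hand": 1}])

```text
time: 1.9
tcp_pos: [0.4935, -0.4211, 0.1008]
tcp_rot: [3.141, 0.001, 1.892]
ft_force: [-0.7, -0.4, 0.5]
finger_gap: 0.0878
```

Call:
play_rows(steps=[{"dx": 0,"dy": 0,"dz": 4,"wx": 0,"wy": 0,"wz": 0,"hand": 1},{"dx": 0,"dy": 0,"dz": 6,"wx": 0,"wy": 0,"wz": 0,"hand": 1},{"dx": 0,"dy": 0,"dz": 7.5,"wx": 0,"wy": 0,"wz": 0,"hand": 1},{"dx": 0,"dy": 0,"dz": 8.5,"wx": 0,"wy": 0,"wz": 0,"hand": 1},{"dx": 0,"dy": 0,"dz": 9.2,"wx": 0,"wy": 0,"wz": 0,"hand": 1},{"dx": 0,"dy": 0,"dz": 9.6,"wx": 0,"wy": 0,"wz": 0,"hand": 1},{"dx": 0,"dy": 0,"dz": 9.6,"wx": 0,"wy": 0,"wz": 0,"hand": 1},{"dx": 0,"dy": 0,"dz": 9.6,"wx": 0,"wy": 0,"wz": 0,"hand": 0.5},{"dx": 0,"dy": 0,"dz": 9.6,"wx": 0,"wy": 0,"wz": 0,"hand": 0.5},{"dx": 0,"dy": 0,"dz": 9.6,"wx": 0,"wy": 0,"wz": 0,"hand": 0.5},{"dx": 0,"dy": 0,"dz": 9.6,"wx": 0,"wy": 0,"wz": 0,"hand": 0.5},{"dx": 0,"dy": 0,"dz": 9.6,"wx": 0,"wy": 0,"wz": 0,"hand": 0.5},{"dx": 0,"dy": 0,"dz": 9.6,"wx": 0,"wy": 0,"wz": 0,"hand": 0.5},{"dx": 0,"dy": 0,"dz": 9.6,"wx": 0,"wy": 0,"wz": 0,"hand": 0.5}])

```text
time: 3.07
tcp_pos: [0.494, -0.4213, 0.0056]
tcp_rot: [3.14, 0.002, 1.893]
ft_force: [-1.2, 0.7, 5.6]
finger_gap: 0.066
```

```bash
python3 -c "
from h import *
s=read_state();print(s['tcp_pos'],s['finger_gap'],s['ft_force'])
im=read_camera('scene');p=proj('scene',s['tcp_pos'])[0].astype(int);print(p)
x,y=p
cv2.imwrite('pics/g1.png',cv2.resize(im[y-70:y+70,x-90:x+90,::-1],None,fx=4,fy=4))"
```

```text
[ 0.49399366 -0.42126073  0.00555932] 0.06598430080233557 [-1.21747141  0.73912165  5.63442931]
[396 171]
```

View pics/g1.png

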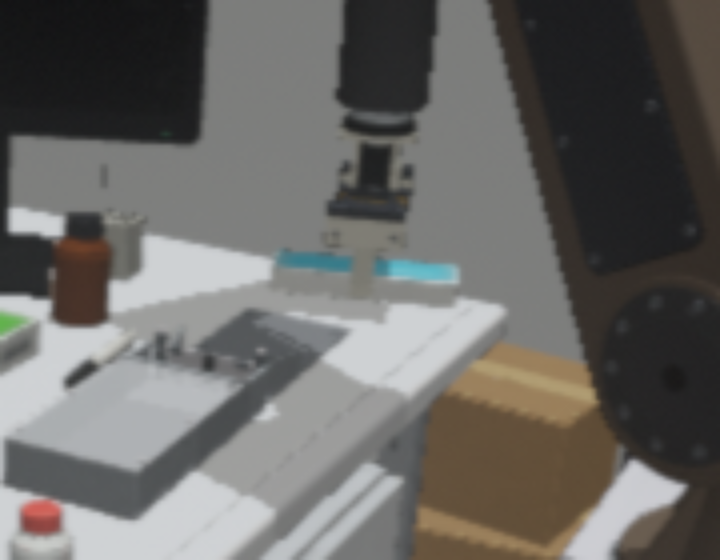

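```bash
python3 -c "
from h import *
go([.494,-.421,.09],1.894)
go([.5035,-.1885,.09],3.194)"
```

```text
d cm [ 0.01  0.02 -8.44] w [ 0.001  0.002 -0.001]
d cm [21.77  8.28 -8.47] w [ 0.     0.002 -1.301]
```

Call:
play_rows(steps=[{"dx": 0,"dy": 0,"dz": -2,"wx": 0,"wy": 0,"wz": 0,"hand": 0.5},{"dx": 0,"dy": 0,"dz": -5,"wx": 0,"wy": 0,"wz": 0,"hand": 0.5},{"dx": 0,"dy": 0,"dz": -8.4,"wx": 0,"wy": 0,"wz": 0,"hand": 0.5},{"dx": 2,"dy": 0.8,"dz": -8.4,"wx": 0,"wy": 0,"wz": -0.1,"hand": 0.5},{"dx": 4,"dy": 1.6,"dz": -8.4,"wx": 0,"wy": 0,"wz": -0.2,"hand": 0.5},{"dx": 6,"dy": 2.3,"dz": -8.4,"wx": 0,"wy": 0,"wz": -0.3,"hand": 0.5},{"dx": 8,"dy": 3,"dz": -8.4,"wx": 0,"wy": 0,"wz": -0.4,"hand": 0.5},{"dx": 10,"dy": 3.8,"dz": -8.4,"wx": 0,"wy": 0,"wz": -0.5,"hand": 0.5},{"dx": 12,"dy": 4.5,"dz": -8.4,"wx": 0,"wy": 0,"wz": -0.6,"hand": 0.5},{"dx": 14,"dy": 5.3,"dz": -8.4,"wx": 0,"wy": 0,"wz": -0.7,"hand": 0.5},{"dx": 16,"dy": 6.1,"dz": -8.4,"wx": 0,"wy": 0,"wz": -0.8,"hand": 0.5},{"dx": 18,"dy": 6.8,"dz": -8.4,"wx": 0,"wy": 0,"wz": -0.9,"hand": 0.5},{"dx": 19.5,"dy": 7.4,"dz": -8.4,"wx": 0,"wy": 0,"wz": -1.0,"hand": 0.5},{"dx": 20.8,"dy": 7.9,"dz": -8.4,"wx": 0,"wy": 0,"wz": -1.1,"hand": 0.5},{"dx": 21.5,"dy": 8.2,"dz": -8.4,"wx": 0,"wy": 0,"wz": -1.2,"hand": 0.5},{"dx": 21.77,"dy": 8.28,"dz": -8.4,"wx": 0,"wy": 0.002,"wz": -1.3,"hand": 0.5},{"dx": 21.77,"dy": 8.28,"dz": -8.4,"wx": 0,"wy": 0.002,"wz": -1.3,"hand": 0.5},{"dx": 21.77,"dy": 8.28,"dz": -8.4,"wx": 0,"wy": 0.002,"wz": -1.3,"hand": 0.5}])

```text
time: 4.62
tcp_pos: [0.5034, -0.1883, 0.0892]
tcp_rot: [-3.142, 0.0, -3.093]
ft_force: [-0.3, 0.5, -0.7]
finger_gap: 0.0658
```

```bash
python3 -c "
from h import *
s=read_state();print(s['tcp_pos'],s['tcp_rot'],s['finger_gap'],s['ft_force'])
im=read_camera('top')
cv2.imwrite('pics/t2.png',cv2.resize(im[175:265,290:490,::-1],None,fx=4,fy=4,interpolation=2))
im=read_camera('scene')
cv2.imwrite('pics/s2.png',cv2.resize(im[100:240,270:450,::-1],None,fx=4,fy=4,interpolation=2))
go([.5035,-.1885,.011],3.194)
"
```

```text
[ 0.50343378 -0.18831953  0.08919644] [-3.14155819e+00  2.08779771e-04 -3.09337016e+00] 0.06581640785950851 [-0.31459901  0.50618481 -0.65644557]
d cm [-0.01  0.02  7.82] w [-0.     0.    -0.005]
```

View pics/s2.png

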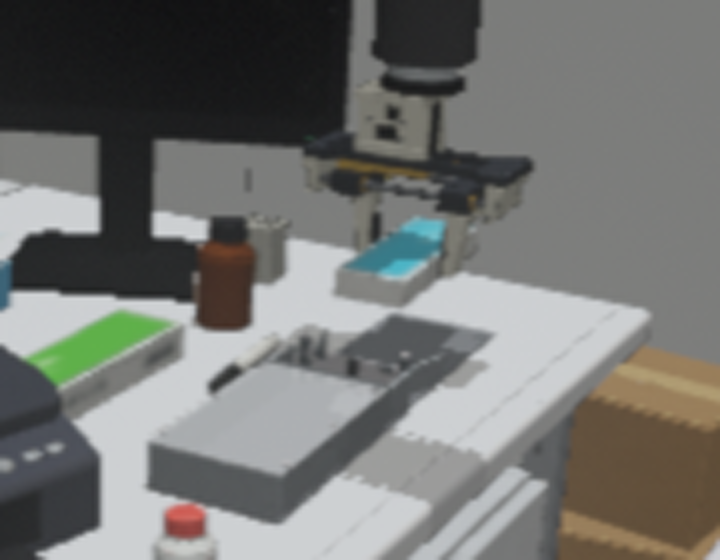

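Call:
play_rows(steps=[{"dx": 0,"dy": 0,"dz": 2.5,"wx": 0,"wy": 0,"wz": 0,"hand": 0.5},{"dx": 0,"dy": 0,"dz": 5,"wx": 0,"wy": 0,"wz": 0,"hand": 0.5},{"dx": 0,"dy": 0,"dz": 6.5,"wx": 0,"wy": 0,"wz": 0,"hand": 0.5},{"dx": 0,"dy": 0,"dz": 7.2,"wx": 0,"wy": 0,"wz": 0,"hand": 0.5},{"dx": 0,"dy": 0,"dz": 7.6,"wx": 0,"wy": 0,"wz": 0,"hand": 0.5},{"dx": 0,"dy": 0,"dz": 7.75,"wx": 0,"wy": 0,"wz": 0,"hand": 0.5},{"dx": 0,"dy": 0,"dz": 7.75,"wx": 0,"wy": 0,"wz": 0,"hand": 0.5},{"dx": 0,"dy": 0,"dz": 7.75,"wx": 0,"wy": 0,"wz": 0,"hand": 1},{"dx": 0,"dy": 0,"dz": 7.75,"wx": 0,"wy": 0,"wz": 0,"hand": 1},{"dx": 0,"dy": 0,"dz": 7.75,"wx": 0,"wy": 0,"wz": 0,"hand": 1},{"dx": 0,"dy": 0,"dz": 7.75,"wx": 0,"wy": 0,"wz": 0,"hand": 1},{"dx": 0,"dy": 0,"dz": 7.75,"wx": 0,"wy": 0,"wz": 0,"hand": 1},{"dx": 0,"dy": 0,"dz": 5,"wx": 0,"wy": 0,"wz": 0,"hand": 1},{"dx": 0,"dy": 0,"dz": 2,"wx": 0,"wy": 0,"wz": 0,"hand": 1},{"dx": 0,"dy": 0,"dz": -1,"wx": 0,"wy": 0,"wz": 0,"hand": 1},{"dx": 0,"dy": 0,"dz": -3,"wx": 0,"wy": 0,"wz": 0,"hand": 0.5},{"dx": 0,"dy": 0,"dz": -3,"wx": 0,"wy": 0,"wz": 0,"hand": 0}])

```text
time: 6.13
tcp_pos: [0.5062, -0.1891, 0.1241]
tcp_rot: [-3.14, 0.008, -3.093]
ft_force: [1.5, -0.5, -1.1]
finger_gap: 0.079
```

```bash
python3 -c "
from h import *
s=read_state();print(s['tcp_pos'],s['tcp_rot'],s['finger_gap'],s['ft_force'])
im=read_camera('top')
cv2.imwrite('pics/t3.png',cv2.resize(im[175:265,290:490,::-1],None,fx=4,fy=4,interpolation=2))
for c in('top','scene'):
  if c=='scene':read_camera(c)
  for t in('small_carton','tray_mid','gate_mid'): print(c,t,[(round(d['p'],2),np.round(d['xyz'],3)) for d in mark_of(t,c)[:1]])
"
```

```text
[ 0.50619818 -0.18907255  0.12410394] [-3.14004054  0.00793234 -3.09309453] 0.07902877939439822 [ 1.50796433 -0.49013891 -1.06976545]
top small_carton []
top tray_mid [(0.78, array([ 0.505, -0.187,  0.005]))]
top gate_mid [(0.75, array([ 0.498, -0.074,  0.001]))]
scene small_carton [(0.55, array([ 0.504, -0.189,  0.007]))]
scene tray_mid [(0.82, array([ 0.505, -0.182,  0.007]))]
scene gate_mid [(0.56, array([ 0.496, -0.078,  0.007]))]
```

View pics/t3.png

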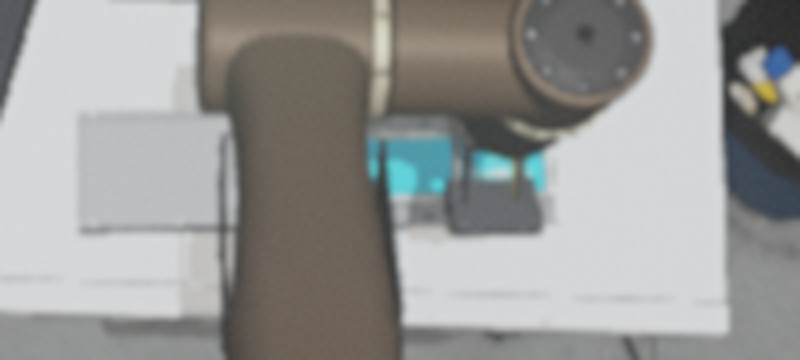

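```bash
python3 -c "
from h import *
go([.510,-.318,.124],3.194)
go([.510,-.318,.013],3.194)"
```

```text
d cm [ -0.1  -12.95  -0.58] w [ 0.    -0.002 -0.005]
d cm [ -0.12 -12.95  10.52] w [ 0.    -0.002 -0.005]
```

Call:
play_rows(steps=[{"dx": 0,"dy": -4,"dz": -0.5,"wx": 0,"wy": -0.002,"wz": -0.005,"hand": 0},{"dx": 0,"dy": -8,"dz": -0.5,"wx": 0,"wy": -0.002,"wz": -0.005,"hand": 0},{"dx": -0.1,"dy": -11,"dz": -0.5,"wx": 0,"wy": -0.002,"wz": -0.005,"hand": 0},{"dx": -0.1,"dy": -12.95,"dz": -0.5,"wx": 0,"wy": -0.002,"wz": -0.005,"hand": 0},{"dx": -0.1,"dy": -12.95,"dz": 0,"wx": 0,"wy": -0.002,"wz": -0.005,"hand": 0},{"dx": -0.1,"dy": -12.95,"dz": 3,"wx": 0,"wy": -0.002,"wz": -0.005,"hand": 0},{"dx": -0.1,"dy": -12.95,"dz": 6,"wx": 0,"wy": -0.002,"wz": -0.005,"hand": 0},{"dx": -0.1,"dy": -12.95,"dz": 8.5,"wx": 0,"wy": -0.002,"wz": -0.005,"hand": 0},{"dx": -0.1,"dy": -12.95,"dz": 10,"wx": 0,"wy": -0.002,"wz": -0.005,"hand": 0},{"dx": -0.1,"dy": -12.95,"dz": 10.5,"wx": 0,"wy": -0.002,"wz": -0.005,"hand": 0},{"dx": -0.1,"dy": -12.95,"dz": 10.5,"wx": 0,"wy": -0.002,"wz": -0.005,"hand": 0},{"dx": -0.1,"dy": -12.95,"dz": 10.5,"wx": 0,"wy": -0.002,"wz": -0.005,"hand": 0}])

```text
time: 7.53
tcp_pos: [0.5101, -0.318, 0.0134]
tcp_rot: [-3.141, 0.0, -3.089]
ft_force: [0.2, 1.3, 0.2]
finger_gap: 0.0006
```

```bash
python3 -c "
from h import *
s=read_state();print(s['tcp_pos'],s['tcp_rot'],s['finger_gap'],s['ft_force'])
u=np.array([np.cos(1.623),np.sin(1.623)]);g=np.array([.4975,-.0735])
print('s',(s['tcp_pos'][:2]-g)@u)
im=read_camera('top')
cv2.imwrite('pics/t4.png',cv2.resize(im[175:265,290:490,::-1],None,fx=4,fy=4,interpolation=2))
for t in('small_carton','tray_mid','gate_mid','bay_mid'): print(t,[(round(d['p'],2),np.round(d['xyz'],3)) for d in mark_of(t,'top')[:1]])
go([*(g+u*-.10),.013],3.194)
go([*(g+u*.0405),.013],3.194)
"
```

```text
[ 0.51012826 -0.31796091  0.01343892] [-3.14144921e+00  1.40617614e-05 -3.08854243e+00] 0.0006159436304859171 [0.15098244 1.34728672 0.21454248]
s -0.24478682525772774
small_carton []
tray_mid [(0.51, array([ 0.734, -0.317,  0.002]))]
gate_mid [(0.78, array([ 0.5  , -0.074,  0.002]))]
bay_mid [(0.76, array([0.488, 0.074, 0.008]))]
d cm [ 0.02 14.5   0.13] w [-0.001  0.002  0.   ]
d cm [1.000e-02 2.855e+01 1.200e-01] w [-0.001  0.002  0.   ]
```

View pics/t4.png

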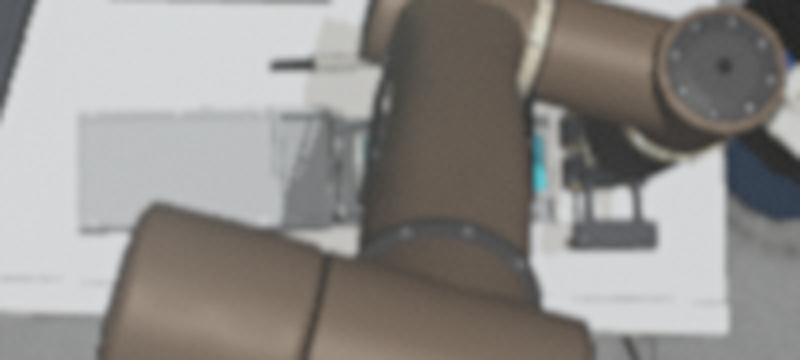

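Call:
play_rows(steps=[{"dx": 0,"dy": 1,"dz": 0,"wx": 0,"wy": 0,"wz": 0,"hand": 0},{"dx": 0,"dy": 2,"dz": 0,"wx": 0,"wy": 0,"wz": 0,"hand": 0},{"dx": 0,"dy": 2.7,"dz": 0,"wx": 0,"wy": 0,"wz": 0,"hand": 0},{"dx": 0,"dy": 3.4,"dz": 0,"wx": 0,"wy": 0,"wz": 0,"hand": 0},{"dx": 0,"dy": 4.2,"dz": 0,"wx": 0,"wy": 0,"wz": 0,"hand": 0},{"dx": 0,"dy": 5,"dz": 0,"wx": 0,"wy": 0,"wz": 0,"hand": 0},{"dx": 0,"dy": 6,"dz": 0,"wx": 0,"wy": 0,"wz": 0,"hand": 0},{"dx": 0,"dy": 7,"dz": 0,"wx": 0,"wy": 0,"wz": 0,"hand": 0},{"dx": 0,"dy": 8,"dz": 0,"wx": 0,"wy": 0,"wz": 0,"hand": 0},{"dx": 0,"dy": 9,"dz": 0,"wx": 0,"wy": 0,"wz": 0,"hand": 0},{"dx": 0,"dy": 10,"dz": 0,"wx": 0,"wy": 0,"wz": 0,"hand": 0},{"dx": 0,"dy": 11,"dz": 0,"wx": 0,"wy": 0,"wz": 0,"hand": 0},{"dx": 0,"dy": 12,"dz": 0,"wx": 0,"wy": 0,"wz": 0,"hand": 0},{"dx": 0,"dy": 13,"dz": 0,"wx": 0,"wy": 0,"wz": 0,"hand": 0},{"dx": 0,"dy": 14,"dz": 0,"wx": 0,"wy": 0,"wz": 0,"hand": 0},{"dx": 0,"dy": 14.5,"dz": 0,"wx": 0,"wy": 0,"wz": 0,"hand": 0}])

```text
time: 9.12
tcp_pos: [0.5027, -0.172, 0.0142]
tcp_rot: [-3.141, 0.002, -3.088]
ft_force: [-0.7, -1.3, -0.5]
finger_gap: 0.0005
```

```bash
python3 -c "
from h import *
s=read_state();print(s['tcp_pos'],s['tcp_rot'],s['ft_force'])
u=np.array([np.cos(1.623),np.sin(1.623)]);g=np.array([.4975,-.0735])
print('s',(s['tcp_pos'][:2]-g)@u)
im=read_camera('scene')
cv2.imwrite('pics/s5.png',cv2.resize(im[100:240,270:450,::-1],None,fx=4,fy=4,interpolation=2))
go([*(g+u*.0405),.013],3.194)
"
```

```text
[ 0.50265449 -0.17195858  0.0142411 ] [-3.14119416e+00  1.93395276e-03 -3.08843129e+00] [-0.70738153 -1.34572322 -0.53216297]
s -0.09859341406966085
d cm [-1.000e-02  1.389e+01  1.200e-01] w [-0.     0.002  0.001]
```

View pics/s5.png

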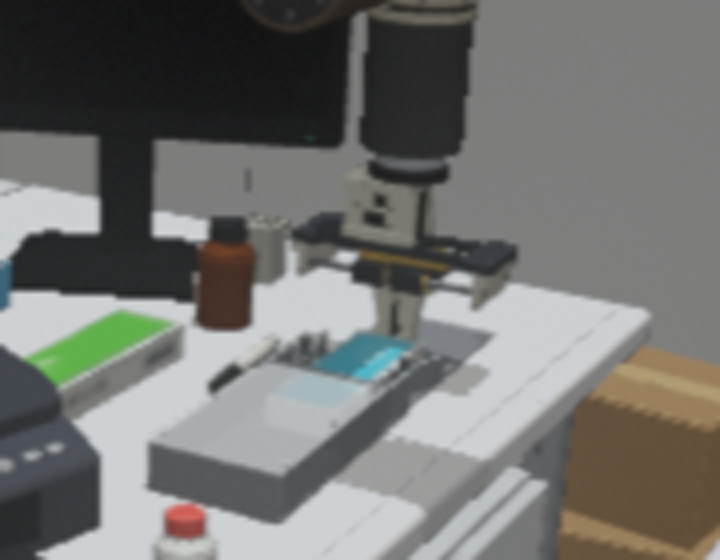

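Call:
play_rows(steps=[{"dx": 0,"dy": 0.8,"dz": 0,"wx": 0,"wy": 0,"wz": 0,"hand": 0},{"dx": 0,"dy": 1.8,"dz": 0,"wx": 0,"wy": 0,"wz": 0,"hand": 0},{"dx": 0,"dy": 2.8,"dz": 0,"wx": 0,"wy": 0,"wz": 0,"hand": 0},{"dx": 0,"dy": 3.8,"dz": 0,"wx": 0,"wy": 0,"wz": 0,"hand": 0},{"dx": 0,"dy": 4.8,"dz": 0,"wx": 0,"wy": 0,"wz": 0,"hand": 0},{"dx": 0,"dy": 5.8,"dz": 0,"wx": 0,"wy": 0,"wz": 0,"hand": 0},{"dx": 0,"dy": 6.8,"dz": 0,"wx": 0,"wy": 0,"wz": 0,"hand": 0},{"dx": 0,"dy": 7.8,"dz": 0,"wx": 0,"wy": 0,"wz": 0,"hand": 0},{"dx": 0,"dy": 8.8,"dz": 0,"wx": 0,"wy": 0,"wz": 0,"hand": 0},{"dx": 0,"dy": 9.8,"dz": 0,"wx": 0,"wy": 0,"wz": 0,"hand": 0},{"dx": 0,"dy": 10.8,"dz": 0,"wx": 0,"wy": 0,"wz": 0,"hand": 0},{"dx": 0,"dy": 11.6,"dz": 0,"wx": 0,"wy": 0,"wz": 0,"hand": 0},{"dx": 0,"dy": 12.3,"dz": 0,"wx": 0,"wy": 0,"wz": 0,"hand": 0},{"dx": 0,"dy": 12.9,"dz": 0,"wx": 0,"wy": 0,"wz": 0,"hand": 0},{"dx": 0,"dy": 13.4,"dz": 0,"wx": 0,"wy": 0,"wz": 0,"hand": 0},{"dx": 0,"dy": 13.7,"dz": 0,"wx": 0,"wy": 0,"wz": 0,"hand": 0},{"dx": 0,"dy": 13.9,"dz": 0,"wx": 0,"wy": 0,"wz": 0,"hand": 0},{"dx": 0,"dy": 13.9,"dz": 0,"wx": 0,"wy": 0,"wz": 0,"hand": 0}])

```text
time: 10.67
tcp_pos: [0.4953, -0.0327, 0.0142]
tcp_rot: [-3.141, 0.002, -3.088]
ft_force: [0.3, 0.2, 0.0]
finger_gap: 0.0006
```

```bash
python3 -c "
from h import *
s=read_state();print(s['tcp_pos'],s['tcp_rot'],s['ft_force'])
u=np.array([np.cos(1.623),np.sin(1.623)]);g=np.array([.4975,-.0735])
print('s',(s['tcp_pos'][:2]-g)@u)
im=read_camera('scene')
cv2.imwrite('pics/s6.png',cv2.resize(im[130:240,290:430,::-1],None,fx=5,fy=5,interpolation=2))
for t in('small_carton','gate_mid','bay_mid'): print(t,[(round(d['p'],2),np.round(d['xyz'],3)) for d in mark_of(t,'scene')[:1]])
"
```

```text
[ 0.49529581 -0.03267007  0.01420494] [-3.14133713e+00  2.05464733e-03 -3.08792154e+00] [0.33991273 0.21684984 0.03688385]
s 0.04088931692506274
small_carton [(0.69, array([ 0.739, -0.317, -0.001]))]
gate_mid []
bay_mid [(0.85, array([ 0.49 ,  0.073, -0.001]))]
```

View pics/s6.png

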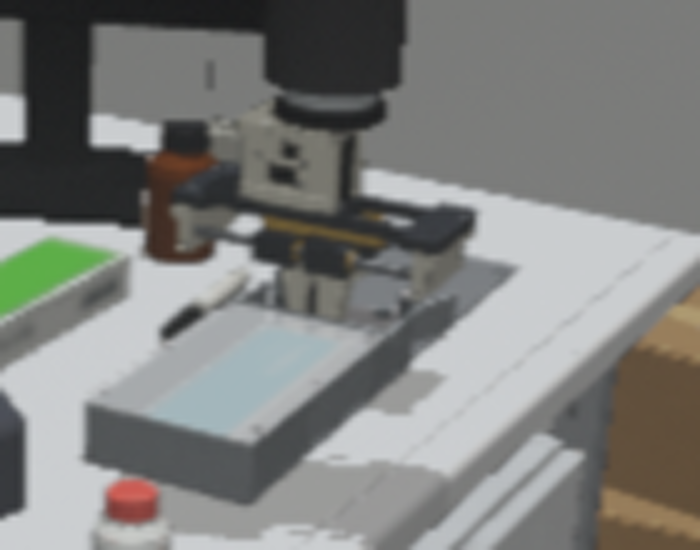

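Call:
play_rows(steps=[{"dx": 0,"dy": -0.1,"dz": -0.5,"wx": 0,"wy": 0,"wz": 0,"hand": 0},{"dx": 0,"dy": -0.2,"dz": -1.5,"wx": 0,"wy": 0,"wz": 0,"hand": 0},{"dx": 0,"dy": -0.2,"dz": -3,"wx": 0,"wy": 0,"wz": 0,"hand": 0},{"dx": 0,"dy": -0.2,"dz": -5,"wx": 0,"wy": 0,"wz": 0,"hand": 0},{"dx": 0,"dy": -0.2,"dz": -8,"wx": 0,"wy": 0,"wz": 0,"hand": 0},{"dx": 0,"dy": -0.2,"dz": -11,"wx": 0,"wy": 0,"wz": 0,"hand": 0},{"dx": 0,"dy": -0.2,"dz": -15,"wx": 0,"wy": 0,"wz": 0,"hand": 0},{"dx": 0,"dy": -4,"dz": -18,"wx": 0,"wy": 0,"wz": 0,"hand": 0},{"dx": 0,"dy": -8,"dz": -18,"wx": 0,"wy": 0,"wz": 0,"hand": 0},{"dx": 0,"dy": -12,"dz": -18,"wx": 0,"wy": 0,"wz": 0,"hand": 0},{"dx": 0,"dy": -16,"dz": -18,"wx": 0,"wy": 0,"wz": 0,"hand": 0},{"dx": 0,"dy": -20,"dz": -18,"wx": 0,"wy": 0,"wz": 0,"hand": 0},{"dx": 0,"dy": -24,"dz": -18,"wx": 0,"wy": 0,"wz": 0,"hand": 0},{"dx": 0,"dy": -28,"dz": -18,"wx": 0,"wy": 0,"wz": 0,"hand": 0},{"dx": 0,"dy": -32,"dz": -18,"wx": 0,"wy": 0,"wz": 0,"hand": 0},{"dx": 0,"dy": -36,"dz": -18,"wx": 0,"wy": 0,"wz": 0,"hand": 0},{"dx": 0,"dy": -40,"dz": -18,"wx": 0,"wy": 0,"wz": 0,"hand": 0},{"dx": 0,"dy": -42,"dz": -18,"wx": 0,"wy": 0,"wz": 0,"hand": 0},{"dx": 0,"dy": -42,"dz": -18,"wx": 0,"wy": 0,"wz": 0,"hand": 0}])

```text
time: 12.45
tcp_pos: [0.5159, -0.4568, 0.1933]
tcp_rot: [-3.141, 0.0, -3.093]
ft_force: [1.1, -0.0, 0.3]
finger_gap: 0.0005
```

```bash
python3 -c "
from h import *
im=read_camera('top');a=cv2.resize(im[195:240,300:440,::-1],None,fx=5.7,fy=5.7,interpolation=2)
im2=read_camera('scene');b=cv2.resize(im2[165:230,300:400,::-1],None,fx=5,fy=5,interpolation=2)
b=cv2.copyMakeBorder(b,0,0,0,a.shape[1]-b.shape[1],0)
cv2.imwrite('pics/f7.png',np.vstack([a,b]))
for c in('top','scene'):
  for t in('small_carton','gate_mid','bay_mid','brown_bottle','marker','big_carton','white_bottle','cuvette_block'): print(c,t,[(round(d['p'],2),np.round(d['xyz'],3)) for d in mark_of(t,c)[:2]])
"
```

```text
top small_carton []
top gate_mid [(0.61, array([ 0.501, -0.074,  0.003]))]
top bay_mid [(0.92, array([0.491, 0.075, 0.01 ]))]
top brown_bottle [(0.62, array([ 0.609, -0.075,  0.001])), (0.56, array([ 0.694, -0.173,  0.   ]))]
top marker [(0.5, array([ 0.608, -0.075, -0.   ]))]
top big_carton [(0.84, array([0.702, 0.042, 0.002]))]
top white_bottle [(0.59, array([ 0.415,  0.325, -0.   ]))]
top cuvette_block [(0.62, array([ 0.735, -0.319, -0.001]))]
scene small_carton []
scene gate_mid [(0.62, array([ 0.498, -0.078,  0.006]))]
scene bay_mid [(0.92, array([0.494, 0.073, 0.003]))]
scene brown_bottle [(0.77, array([ 0.689, -0.17 , -0.005]))]
scene marker [(0.54, array([ 0.608, -0.079,  0.004]))]
scene big_carton [(0.6, array([ 0.703,  0.042, -0.   ])), (0.33, array([ 0.5  , -0.075,  0.005]))]
scene white_bottle [(0.81, array([0.418, 0.321, 0.002]))]
scene cuvette_block [(0.66, array([ 0.736, -0.319,  0.   ])), (0.51, array([ 0.607, -0.076,  0.003]))]
```

View pics/f7.png

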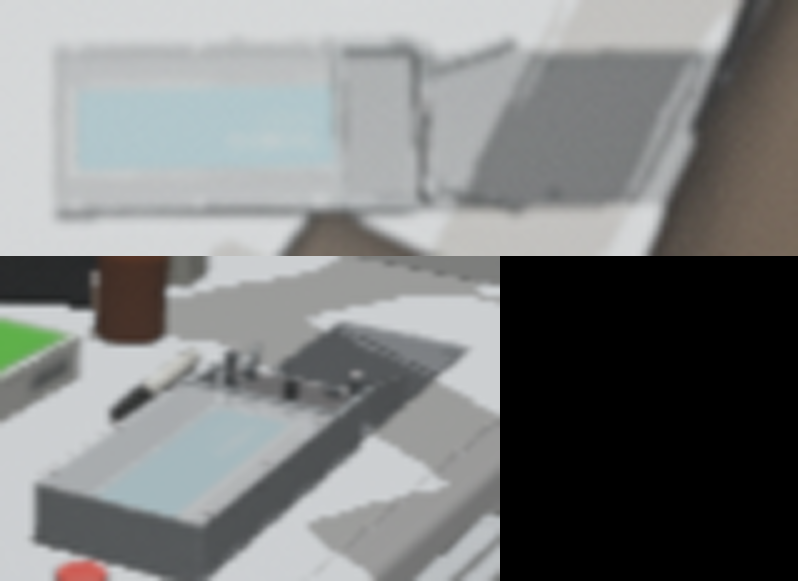

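```bash
python3 -c "
from h import *
f=lambda L:(np.array(L,float)+.5)/5.7+[300,195]-.5
u=np.array([np.cos(1.623),np.sin(1.623)]);g=np.array([.4975,-.0735]);n=np.array([-u[1],u[0]])
for z,L in((.031,[(77,90),(77,168),(333,84),(333,167)]),(.046,[(56,130),(341,125)]),(.038,[(418,60),(422,125),(425,195)])):
  for p in ray('top',f(L),z)[:,:2]-g: print(z,round(p@u*1000),round(p@n*1000))
"
```

```text
0.031 236 -30
0.031 236 24
0.031 60 -30
0.031 62 27
0.046 250 0
0.046 56 1
0.038 2 -45
0.038 1 0
0.038 1 49
```

```bash
python3 -c "
from cell import *
print(hand_in())"
```

```text
the job is handed in; nothing more can be done
None
```

I put the small carton into quarantine and handed the job in at about 13 s on the robot's clock. I laid it flat and lengthwise on the loading tray, released it, then pushed it through the gate with the closed fingers. I lifted the fingers out through the open top of the bay. The hand-in gives no verdict, so these are my own last checks:

- **Carton position:** the top picture puts its centre about 148 mm past the gate line (needed 125 to 160) and about 2 mm off the middle line. It lies lengthwise under the cover. The blue area I measured came out about 176 mm long instead of 190 mm, as it did at the start, so I used its middle.
- **Gate:** both leaves look shut. Their edge lies straight across the gate line, within about 2 mm.
- **Bystanders:** the two bottles, marker, big carton and cuvette block were all within about 6 mm of where they were found at the start, which is close to the networks' error. I did not check the pipette again, but the arm never went near it.
- **Forces:** the readings at the end of each move never exceeded about 6 N, and the arm ended clear of everything.

Some detections failed or disagreed. At the end the networks could not find the carton under the clear cover, so its position rests on my own pixel measurement. Before that, during the push, they made false reports of the tray point and the carton at the cuvette block. In the last check they also reported a brown bottle and a cuvette block at the marker, and a big carton at the gate. I ignored all of these.

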